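# Sort machine hardware into the sample trays

### The arm

A 6-joint arm with a two-finger parallel gripper is mounted at the origin on the work surface. World frame = base frame: x ahead of the robot, y to its left, z up, the work surface at z = 0. Lengths are in m, angles in rad, forces in N, time in s.
With the tool pointing down it reaches from about 0.4 to 0.925 m from the base axis. Payload 12.5 kg.
Tool frame: the origin (TCP) lies at the very end of the fingers, on their centre line; the grasp point (between the pads) lies 19 mm behind it (r.hold_point_z is the z of the grasp point in the tool frame, in m); z points along the fingers, y is the direction in which the jaws open and shut (so a half turn about z gives the same grasp; the last joint's range is limited). The gripper opens to 95 mm and grips with 3 to 60 N. Pads are 20 mm wide; open, the fingers measure 119 mm over their backs; the gripper's body (75 mm by 180 mm) begins 59 mm behind the grasp point.
Start: joints at [-1.443, 0.491, 1.559, -0, 1.092, -0.106], TCP at [0.145, -0.608, 0.215] pointing down, gripper open.
Joint ranges: [-3.1, 3.1], [-0.84, 2.19], [0.05, 2.79], [-1.13, 4.28], [0.06, 2.93], [-2.69, 2.69]. Speed limits (rad/s): [2.22, 2.22, 2.79, 3.14, 3.14, 3.14].

### API

Orientations are given as a 3x3 rotation matrix whose columns are the frame's x, y, z axes.
In Python, from rig import r, snapshot, get_calibration gives the robot as it stands.
- The arm moves only by the shell command python3 -m inch 'ROWS' [FORCE]. ROWS is JSON, a list of rows, each a list of 5 numbers: the gripper's target within -1 to 1 (shut at 1, half-way at 0, fully open at -1), then the shift along the world's x, y, z as a fraction of full scale, then the turn about the world's z as a fraction of full scale. A call has exactly 5 rows; each row shifts and turns the commanded pose from where the row before left it; what a row does not reach is not made up. Full scale, the value 1, is 0.08 m for a shift and 180 degrees for a turn. A row lasts 1/10 s, in which the tool goes at most 50 mm and 8.59 degrees, less where a joint would pass 70% of its speed; a pose out of reach is approached as far as the arm can. A call with a number of a shift or a turn outside -1 to 1 is refused whole. A call with a gripper value outside its range is refused whole. The fingers move at their own pace and stop on an object; FORCE is the grip in N (left out, the last holds). Time passes only in rows, so rows that do not move let the fingers close, or fill a call up. It gives the time, the measured TCP pose, the force and the opening at its end, in the units of the state.
- r.observe(): the state, without advancing time (a new reading comes with each control period).
- snapshot(name): name is "side" or "top"; returns the picture (400x640x3 uint8, red, green, blue); there is no depth.
- get_calibration(name): a dict with "fx", "fy", "cx", "cy" (pixels), "world_from_camera" (4x4, takes a point from camera to world coordinates). Camera axes: x right, y down, z forward; pixel columns grow to the right and rows downward; lengths in m; the calibration is good to about 2 mm. A picture is of the moment at which its call begins. get_calibration takes no time and is no camera call.
- r.sign_off(): hands the job in, once; it reports no verdict.
The state is a dict: "clock": time; "joints": joint angles; "qvel": joint speeds; "effort": joint torques, N m; "eef_pos": TCP position; "tcp_rot": TCP orientation; "contact_force": force on the tool from outside, world axes, zero at the start; "torque": the same for the moment, N m; "finger_gap": finger opening in m.
Only numpy, scipy, OpenCV 4.12 (cv2) and the standard library are available. Lean on these libraries where they do the work, as an engineer would, in place of code of your own. Each camera call takes 0.05 s, during which the arm holds its last target. There are 200 camera calls.

### The job

Sort the five loose steel parts on the bench into the three blue trays, each kind into the tray whose fixed sample shows that kind. Set every part down gently, not dropped, lying flat on the tray's floor the same way up as now (two of a kind go side by side, not on top of each other), and leave the solder reel and the black rubber holder where they are.

Things in the scene. Friction and masses are not known exactly. Their poses are not given: they have to be found in the camera images.
- nut_1: loose steel hexagon nut, 46 mm across the flats (53 over the corners), 26 mm high with a 28 mm hole, about 0.2 kg, lying flat. Origin: centre of its underside, z up; its x axis is square to one pair of flats, and the other pairs follow at 60 degree steps
- nut_2: loose steel hexagon nut, 46 mm across the flats (53 over the corners), 26 mm high with a 28 mm hole, about 0.2 kg, lying flat. Origin: centre of its underside, z up; its x axis is square to one pair of flats, and the other pairs follow at 60 degree steps
- collar_1: loose round steel shaft collar, 48 mm outside diameter, 22 mm bore, 26 mm high, about 0.27 kg, lying flat. Origin: centre of its underside, z (its axis) up
- collar_2: loose round steel shaft collar, 48 mm outside diameter, 22 mm bore, 26 mm high, about 0.27 kg, lying flat. Origin: centre of its underside, z (its axis) up
- tnut: loose steel T-slot nut, solid: base 46 x 46 x 14 mm with a 24 mm wide neck along its whole x length, 30 mm high in all, about 0.34 kg, standing on its base. Origin: centre of its underside, z up; its two end faces, square to its x axis and 46 mm apart, are flat over the full height and good to grip
- tray_nut: fixed blue tray, 126 (x) x 162 (y) mm outside, 22 high; walls and floor 4 thick (inside 118 x 154, floor top 4 mm above the bench). A step 12 high, 58 x 90, on its +x side (away from the robot) carries its sample, 93 mm from the tray's centre: a hexagon nut like the loose ones, fixed. Origin: centre of the tray's underside; x, y along its short and long sides, z up. For both hexagon nuts
- tray_collar: fixed blue tray, 126 (x) x 162 (y) mm outside, 22 high; walls and floor 4 thick (inside 118 x 154, floor top 4 mm above the bench). A step 12 high, 58 x 90, on its +x side (away from the robot) carries its sample, 93 mm from the tray's centre: a round shaft collar like the loose ones, fixed. Origin: centre of the tray's underside; x, y along its short and long sides, z up. For both collars
- tray_tnut: fixed blue tray, 126 (x) x 162 (y) mm outside, 22 high; walls and floor 4 thick (inside 118 x 154, floor top 4 mm above the bench). A step 12 high, 58 x 90, on its +x side (away from the robot) carries its sample, 93 mm from the tray's centre: a T-slot nut like the loose one, fixed. Origin: centre of the tray's underside; x, y along its short and long sides, z up. For the T-slot nut
- reel: bystander, to be left alone: loose reel of solder lying flat, white plastic flanges 64 mm in diameter, 28 mm high. Origin: centre of its underside, z up
- stand: bystander, to be left alone: loose black rubber cone-shaped holder, foot 68 mm in diameter, 56 mm high. Origin: centre of its underside, z up
Mind the look-alikes: they are no part of the job. What is shaped like the nut_2 but orange or turquoise is not meant. Leave any orange or yellow look-alike of the collar_1 alone.

How it is judged:
At the end, for the whole second after the job is handed in: Every part is in the tray whose sample shows its kind: centre within 50 mm (tray x) and 68 mm (tray y) of the tray's centre, underside within 10 mm of the tray's underside (on the floor, not on a wall or another part), same way up within 0.15 rad, at rest (x of nut_1 in the frame of tray_nut between -0.05 and 0.05 m and y of nut_1 in the frame of tray_nut between -0.068 and 0.068 m and z of each of nut_1, nut_2 in the frame of tray_nut below 0.01 m and angle between each of nut_1, nut_2, collar_1, collar_2, tnut's own z axis and vertical below 0.15 rad and linear speed of each of nut_1, nut_2, collar_1, collar_2, tnut below 0.02 m/s and angular speed of each of nut_1, nut_2, collar_1, collar_2, tnut below 0.2 rad/s and x of nut_2 in the frame of tray_nut between -0.05 and 0.05 m and y of nut_2 in the frame of tray_nut between -0.068 and 0.068 m and x of collar_1 in the frame of tray_collar between -0.05 and 0.05 m and y of collar_1 in the frame of tray_collar between -0.068 and 0.068 m and z of each of collar_1, collar_2 in the frame of tray_collar below 0.01 m and x of collar_2 in the frame of tray_collar between -0.05 and 0.05 m and y of collar_2 in the frame of tray_collar between -0.068 and 0.068 m and x of tnut in the frame of tray_tnut between -0.05 and 0.05 m and y of tnut in the frame of tray_tnut between -0.068 and 0.068 m and z of tnut in the frame of tray_tnut below 0.01 m); the robot touches nothing.
It fails at once if the solder reel is pushed more than 20 mm from its place (distance of reel from where it was at the start of the episode above 0.02 m).
It fails at once if the black rubber holder is pushed more than 20 mm from its place (distance of stand from where it was at the start of the episode above 0.02 m).
It fails at once if a part is dropped or thrown (moves faster than 0.7 m/s, a fall of about 25 mm, with no finger touching it) ((linear speed of nut_1 above 0.7 m/s and contact force between the fingers and nut_1 below 0.05 N) or (linear speed of nut_2 above 0.7 m/s and contact force between the fingers and nut_2 below 0.05 N) or (linear speed of collar_1 above 0.7 m/s and contact force between the fingers and collar_1 below 0.05 N) or (linear speed of collar_2 above 0.7 m/s and contact force between the fingers and collar_2 below 0.05 N) or (linear speed of tnut above 0.7 m/s and contact force between the fingers and tnut below 0.05 N)).
It also fails if it takes over 109 s, if anything falls off the work surface, if the arm or the gripper's body presses on something with over 40 N, if the wrist force passes 120 N, or if a joint passes its speed limit or range.

## Working session

There is one attempt and no reset: what is moved stays moved. The work goes in short steps, Python scripts to look and compute and a shell command to move; the robot and the scene stay as the last step left them, time stands still between calls to the robot, and variables do not carry over. Pictures are saved under pics/ and viewed, about 12 in all and at most 16, crops included, and the job is handed in when it is done.

```bash
mkdir -p pics; ls; python3 - <<'E'
from rig import r,snapshot,get_calibration
import cv2,numpy as np
for n in("top","side"):
    cv2.imwrite(f"pics/{n}0.png",snapshot(n)[:,:,::-1]); c=get_calibration(n); print(n,c["fx"],c["cx"],c["cy"],np.round(c["world_from_camera"],3).tolist())
s=r.observe();print(s)
E
```

```text
pics
top 464.9086212768906 317.56458408558075 200.86858468030476 [[-0.021, -0.993, 0.118, 0.369], [-1.0, 0.019, -0.02, 0.017], [0.018, -0.118, -0.993, 1.173], [0.0, 0.0, 0.0, 1.0]]
side 460.2764887584323 316.0396181180193 206.3427600949678 [[-0.889, -0.228, 0.396, 0.012], [-0.456, 0.493, -0.741, 0.947], [-0.026, -0.84, -0.542, 0.727], [0.0, 0.0, 0.0, 1.0]]
{'clock': 0.1, 'joints': array([-1.44261785e+00,  4.91482065e-01,  1.55937255e+00,  1.05658638e-05,
        1.09171925e+00, -1.05602240e-01]), 'qvel': array([ 0.00075371, -0.00189569, -0.00122369,  0.00102961,  0.00141781,
       -0.00059141]), 'effort': array([ 3.34340999e-03, -6.13621402e+01, -2.58603609e+01,  6.94226939e-02,
        4.70230391e-02, -6.50087600e-05]), 'eef_pos': array([ 0.14478163, -0.60778138,  0.21413638]), 'tcp_rot': array([[ 9.72798656e-01,  2.31652244e-01, -1.16127729e-04],
       [ 2.31652246e-01, -9.72798174e-01,  9.74369045e-04],
       [ 1.12745933e-04, -9.74766146e-04, -9.99999519e-01]]), 'contact_force': array([0.30743782, 0.15096764, 0.41916565]), 'torque': array([0.02406294, 0.0176305 , 0.00527528]), 'finger_gap': 0.09532829485765647}
```

View pics/top0.png

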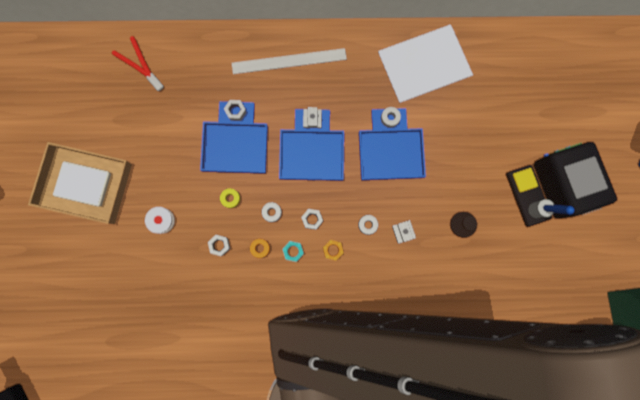

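View pics/side0.png

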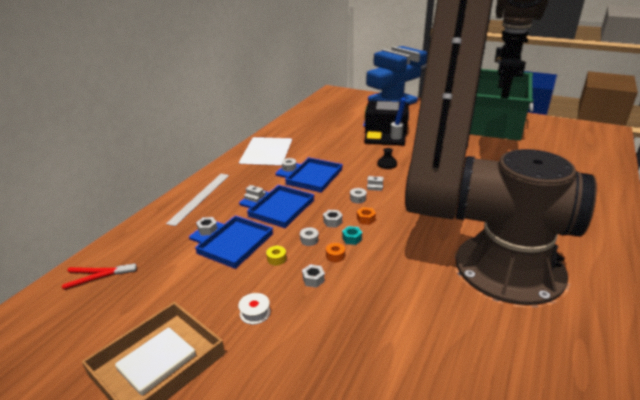

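Top view candidates are:
- **Grey hexagons:** (218,245) and (312,219). These are the nuts; the turquoise (292,251) and orange (333,250) ones are look-alikes.
- **Grey rings:** (271,212) and (368,225). These are the collars; the yellow (230,198) and orange (260,248) ones are look-alikes.
- **T-nut:** (404,232).
- **Trays:** nut (235,148), T-nut (312,155), collar (392,154).
- **Bystanders:** reel (159,220) and stand (463,224).

Next I'll measure them and confirm in a crop.

```bash
cat > h.py <<'E'
from rig import r,snapshot,get_calibration
import cv2,numpy as np
def ray(n,u,v,z):
    c=get_calibration(n);T=np.array(c["world_from_camera"])
    d=T[:3,:3]@[(u-c["cx"])/c["fx"],(v-c["cy"])/c["fy"],1];o=T[:3,3]
    return (o+d*(z-o[2])/d[2])
def proj(n,p):
    c=get_calibration(n);T=np.linalg.inv(np.array(c["world_from_camera"]));q=T[:3,:3]@p+T[:3,3]
    return np.array([c["fx"]*q[0]/q[2]+c["cx"],c["fy"]*q[1]/q[2]+c["cy"]])
def poly(n,cnt,z): return np.array([ray(n,u,v,z)[:2] for u,v in cnt.reshape(-1,2)])
E
python3 - <<'E'
from h import *
im=snapshot("top");hsv=cv2.cvtColor(im,cv2.COLOR_RGB2HSV)
for nm,m in(("grey",(hsv[...,1]<80)&(hsv[...,2]>70)),("blue",(hsv[...,0]>100)&(hsv[...,0]<130)&(hsv[...,1]>130)),("dark",(hsv[...,2]<60))):
    m=m.astype(np.uint8)
    cs,_=cv2.findContours(m,cv2.RETR_EXTERNAL,cv2.CHAIN_APPROX_NONE)
    for c in cs:
        a=cv2.contourArea(c);x,y,w,h=cv2.boundingRect(c)
        if a<120 or not(130<x<480 and 85<y<265) or y+h>300: continue
        z={"grey":.026,"blue":.022,"dark":.0}[nm]
        P=poly("top",c,z).astype(np.float32)
        M=cv2.moments(P.reshape(-1,1,2));R=cv2.minAreaRect(P);E=cv2.minEnclosingCircle(P)
        print(nm,(x+w/2,y+h/2),a,"cen",np.round([M['m10']/M['m00'],M['m01']/M['m00']],4),"rect",np.round(R[0],4),np.round(R[1],4),round(R[2],1),"circ",np.round(E[0],4),round(E[1],4))
cv2.imwrite("pics/crop1.png",cv2.resize(im[90:270,190:440],None,fx=3.2,fy=3.2,interpolation=cv2.INTER_CUBIC)[:,:,::-1])
E
```

```text
grey (219.0, 245.5) 329.0 cen [0.4015 0.2397] rect [0.4014 0.2391] [0.0516 0.0488] 88.9 circ [0.402  0.2393] 0.0273
grey (404.0, 232.0) 341.0 cen [ 0.4252 -0.2169] rect [ 0.4251 -0.2169] [0.0474 0.0481] 17.2 circ [ 0.4255 -0.2167] 0.0319
grey (368.5, 225.0) 289.5 cen [ 0.4447 -0.1291] rect [ 0.4451 -0.1299] [0.047  0.0494] 43.6 circ [ 0.4452 -0.1292] 0.0253
grey (312.0, 219.5) 309.5 cen [0.4617 0.0095] rect [0.4608 0.0102] [0.0519 0.0496] 88.9 circ [0.4615 0.0098] 0.0268
grey (159.5, 220.0) 616.0 cen [0.4659 0.3849] rect [0.4657 0.385 ] [0.0708 0.0681] 45.1 circ [0.4661 0.3847] 0.037
grey (271.5, 212.0) 294.5 cen [0.481  0.1097] rect [0.4807 0.1094] [0.0493 0.0471] 44.1 circ [0.481  0.1095] 0.0254
grey (393.0, 117.0) 297.0 cen [ 0.7189 -0.1956] rect [ 0.7185 -0.2016] [0.0691 0.0498] 89.1 circ [ 0.7271 -0.2012] 0.0368
grey (317.0, 117.5) 344.0 cen [0.7194 0.0039] rect [ 0.7202 -0.0075] [0.0687 0.0523] 89.1 circ [ 0.7189 -0.0062] 0.04
grey (232.5, 110.5) 327.5 cen [0.7428 0.1995] rect [0.7417 0.2066] [0.0663 0.0523] 89.2 circ [0.7452 0.2086] 0.0371
blue (312.0, 145.0) 3196.0 cen [0.6318 0.0069] rect [0.6503 0.0061] [0.158  0.1774] 87.2 circ [0.6386 0.0068] 0.1087
blue (392.5, 144.5) 3230.5 cen [ 0.6314 -0.1948] rect [ 0.6496 -0.1951] [0.1778 0.1594] 1.3 circ [ 0.6372 -0.1946] 0.1089
blue (234.0, 137.5) 3282.0 cen [0.6546 0.2013] rect [0.6734 0.2009] [0.1598 0.1784] 87.2 circ [0.6613 0.2007] 0.1088
dark (463.5, 225.0) 446.0 cen [ 0.4422 -0.3743] rect [ 0.4415 -0.3744] [0.0619 0.0585] 88.9 circ [ 0.4427 -0.3744] 0.032
```

View pics/crop1.png

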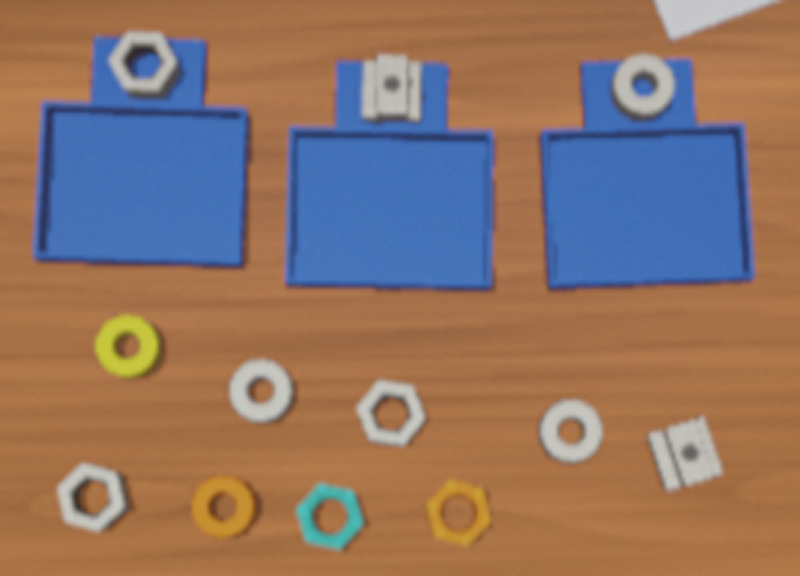

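The crop confirms the two grey hexagons, two grey rings and the T-nut, with the tray samples reading nut, T-nut, collar from left to right. Next come the angles and tray centres.

```bash
python3 - <<'E'
from h import *
for n,q in(("nut",[(45,103),(247,108),(243,266),(36,260)]),("tnut",[(290,128),(493,131),(492,288),(287,285)]),("collar",[(543,131),(742,127),(751,280),(549,287)])):
    P=np.array([ray("top",u/3.2+190,v/3.2+90,.022)[:2] for u,v in q])
    d=P[0]-P[1]+P[3]-P[2]
    print(n,np.round(P.mean(0),4),"yaw",round(np.degrees(np.arctan2(-d[0],d[1])),1))
im=snapshot("top");hsv=cv2.cvtColor(im,cv2.COLOR_RGB2HSV)
m=((hsv[...,1]<80)&(hsv[...,2]>70)).astype(np.uint8)
big=cv2.resize(im,None,fx=8,fy=8,interpolation=cv2.INTER_CUBIC);hb=cv2.cvtColor(big,cv2.COLOR_RGB2HSV)
mb=((hb[...,1]<85)&(hb[...,2]>90)).astype(np.uint8)
for (u,v) in((219,245),(312,219),(404,232),(271,212),(368,225)):
    s=mb[(v-20)*8:(v+20)*8,(u-20)*8:(u+20)*8]
    cs,_=cv2.findContours(s,cv2.RETR_EXTERNAL,cv2.CHAIN_APPROX_NONE)
    c=max(cs,key=cv2.contourArea).reshape(-1,2)
    P=poly("top",(c+.5)/8-.5+np.array([u-20,v-20]),.026 if u!=404 else .02).astype(np.float32)
    M=cv2.moments(P.reshape(-1,1,2));C=np.array([M['m10'],M['m01']])/M['m00']
    D=P-C;a=np.arctan2(D[:,1],D[:,0])
    # support widths
    t=np.radians(np.arange(-90,90));W=[np.ptp(P@[np.cos(x),np.sin(x)]) for x in t]
    k=6
    W=np.array(W)
    if u in(219,312):
        f=sum(W*np.exp(1j*6*t)); ang=np.degrees(np.angle(-f))/6   # min width dirs
    else: ang=np.degrees(cv2.minAreaRect(P)[2]) if 0 else cv2.minAreaRect(P)[2]
    print((u,v),np.round(C,4),"ang",round(ang,1),"w",round(W.min(),4),round(W.max(),4), cv2.minAreaRect(P)[1])
E
```

```text
nut [0.6456 0.2004] yaw -2.5
tnut [0.6232 0.0057] yaw -1.8
collar [ 0.6212 -0.1966] yaw 0.6
(219, 245) [0.4015 0.2396] ang -17.3 w 0.0495 0.0566 (0.056613534688949585, 0.049410536885261536)
(312, 219) [0.4616 0.0095] ang -9.8 w 0.0496 0.0556 (0.05557135492563248, 0.049549322575330734)
(404, 232) [ 0.4258 -0.2183] ang 16.5 w 0.0492 0.0654 (0.04959145560860634, 0.049170274287462234)
(271, 212) [0.4808 0.1098] ang 44.2 w 0.0496 0.0514 (0.05061328783631325, 0.04965707287192345)
(368, 225) [ 0.445  -0.1292] ang 23.8 w 0.0496 0.0507 (0.04997042566537857, 0.05004622042179108)
```

T-nut first. I'll go above it at z≈0.10 with the jaws near 16°.

```bash

python3 -m inch '[[-0.7,0.23,0.32,-0.09,0.034],[-0.7,0.23,0.32,-0.09,0.034],[-0.7,0.23,0.32,-0.09,0.034],[-0.7,0.23,0.32,-0.09,0.034],[-0.7,0.23,0.32,-0.09,0.034]]' 50 >/dev/null
python3 -m inch '[[-0.7,0.23,0.32,-0.09,0.034],[-0.7,0.23,0.32,-0.09,0.034],[-0.7,0.23,0.32,-0.09,0.034],[-0.7,0.23,0.32,-0.09,0.034],[-0.7,0.23,0.32,-0.09,0.034]]'
python3 -m inch '[[-0.7,0.23,0.32,-0.09,0.034],[-0.7,0.23,0.32,-0.09,0.034],[-0.7,0.23,0.32,-0.09,0.034],[-0.7,0.23,0.32,-0.09,0.034],[-0.7,0.23,0.32,-0.09,0.034]]'
python3 -m inch '[[-0.7,0,0,0,0],[-0.7,0,0,0,0],[-0.7,0,0,0,0],[-0.7,0,0,0,0],[-0.7,0,0,0,0]]'
```

```text
clock: 1.2
eef_pos: [0.3294, -0.3509, 0.1424]
tcp_rot: [[0.262, 0.965, 0.0], [0.965, -0.262, -0.0], [-0.0, 0.0, -1.0]]
contact_force: [-0.3, -0.3, -0.4]
finger_gap: 0.081
clock: 1.7
eef_pos: [0.4215, -0.2229, 0.1064]
tcp_rot: [[-0.266, 0.964, 0.0], [0.964, 0.266, -0.0], [-0.0, 0.0, -1.0]]
contact_force: [0.7, -0.7, 0.1]
finger_gap: 0.0807
clock: 2.2
eef_pos: [0.4205, -0.2247, 0.1068]
tcp_rot: [[-0.261, 0.965, 0.0], [0.965, 0.261, -0.0], [-0.0, 0.0, -1.0]]
contact_force: [0.4, -0.6, 0.1]
finger_gap: 0.081
```

```bash

python3 -m inch '[[-0.7,0.07,0.06,-0.3,0],[-0.7,0,0,-0.3,0],[-0.7,0,0,-0.3,0],[-0.7,0,0,-0.2,0],[-0.7,0,0,-0.16,0]]' 50
python3 -m inch '[[1,0,0,0,0],[1,0,0,0,0],[1,0,0,0,0],[1,0,0,0,0],[1,0,0,0,0]]' 50
python3 - <<'E'
from h import *
u,v=proj("top",np.array([.426,-.22,.03])).astype(int);a=snapshot("top")[v-40:v+40,u-50:u+50]
u,v=proj("side",np.array([.426,-.22,.03])).astype(int);b=snapshot("side")[v-40:v+40,u-50:u+50]
cv2.imwrite("pics/g1.png",cv2.resize(np.hstack([a,b]),None,fx=4,fy=4,interpolation=cv2.INTER_CUBIC)[:,:,::-1])
E
```

```text
clock: 2.7
eef_pos: [0.426, -0.2196, 0.0049]
tcp_rot: [[-0.261, 0.965, -0.001], [0.965, 0.261, 0.0], [0.001, -0.0, -1.0]]
contact_force: [0.1, -1.0, 0.8]
finger_gap: 0.081
clock: 3.2
eef_pos: [0.4263, -0.2192, 0.0064]
tcp_rot: [[-0.262, 0.965, 0.0], [0.965, 0.262, -0.0], [-0.0, 0.0, -1.0]]
contact_force: [-2.8, -1.4, 2.9]
finger_gap: 0.0462
```

View pics/g1.png

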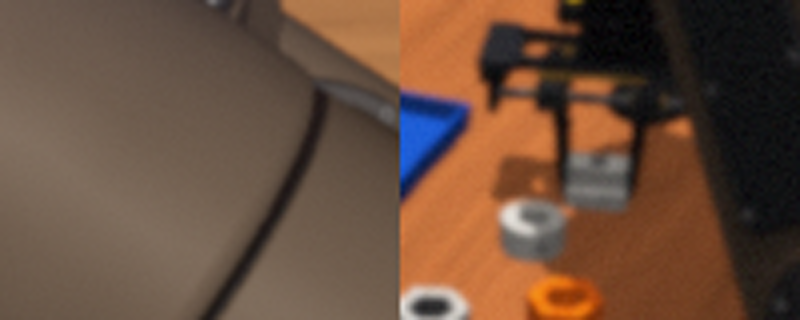

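The side view shows the T-nut held square between the fingers (gap 46.2 mm). Lifting it and carrying it to the middle tray.

```bash

python3 -m inch '[[1,0,0,0.2,0],[1,0,0,0.4,0],[1,0,0,0.4,0],[1,0.3,0.35,0,-0.012],[1,0.3,0.35,0,-0.012]]'
python3 -m inch '[[1,0.3,0.35,0,-0.012],[1,0.3,0.35,0,-0.012],[1,0.3,0.35,0,-0.012],[1,0.3,0.35,0,-0.012],[1,0.3,0.35,0,-0.012]]' >/dev/null
python3 -m inch '[[1,0.3,0.35,0,-0.012],[1,0.06,0,0,0],[1,0,0,0,0],[1,0,0,0,0],[1,0,0,0,0]]'
```

```text
clock: 3.8
eef_pos: [0.475, -0.1631, 0.087]
tcp_rot: [[-0.185, 0.983, 0.002], [0.983, 0.185, -0.001], [-0.001, 0.002, -1.0]]
contact_force: [0.2, -0.1, -3.2]
finger_gap: 0.046
clock: 4.8
eef_pos: [0.6225, 0.004, 0.0858]
tcp_rot: [[0.037, 0.999, -0.001], [0.999, -0.037, 0.0], [-0.0, -0.001, -1.0]]
contact_force: [0.2, -0.1, -3.2]
finger_gap: 0.0462
```

```bash

python3 -m inch '[[1,0,0,-0.25,0],[1,0,0,-0.3,0],[1,0,0,-0.2,0],[1,0,0,-0.1,0],[1,0,0,-0.06,0]]'
python3 -m inch '[[1,0,0,-0.03,0],[1,0,0,0,0],[-0.35,0,0,0,0],[-0.35,0,0,0,0],[-0.35,0,0,0,0]]'
python3 -m inch '[[-0.35,0,0,0.2,0],[-0.35,0,0,0.4,0],[-0.35,0,0,0.5,0],[-0.6,-0.3,-0.25,0,0.01],[-0.6,-0.3,-0.25,0,0.01]]'
python3 -m inch '[[-0.6,-0.3,-0.25,0,0],[-0.6,-0.3,-0.25,0,0],[-0.6,-0.3,-0.25,0,0],[-0.6,-0.3,-0.25,0,0],[-0.6,-0.3,-0.15,0,0]]'
python3 -m inch '[[-0.6,-0.1,0,0,0],[-0.6,0,0,0,0],[-0.6,0,0,0,0],[-0.6,0,0,0,0],[-0.6,0,0,0,0]]'
```

```text
clock: 5.3
eef_pos: [0.6229, 0.0042, 0.0127]
tcp_rot: [[0.037, 0.999, -0.0], [0.999, -0.037, 0.0], [-0.0, -0.0, -1.0]]
contact_force: [-0.3, 0.6, -3.3]
finger_gap: 0.046
clock: 5.8
eef_pos: [0.6236, 0.0048, 0.0113]
tcp_rot: [[0.036, 0.999, 0.001], [0.999, -0.036, -0.0], [-0.0, 0.001, -1.0]]
contact_force: [0.8, 0.8, 0.0]
finger_gap: 0.0623
clock: 6.3
eef_pos: [0.5754, -0.0353, 0.1011]
tcp_rot: [[-0.029, 1.0, 0.004], [1.0, 0.029, -0.001], [-0.001, 0.004, -1.0]]
contact_force: [0.2, 0.6, -1.0]
finger_gap: 0.0739
clock: 6.8
eef_pos: [0.4546, -0.1283, 0.0999]
tcp_rot: [[-0.026, 1.0, 0.002], [1.0, 0.026, -0.001], [-0.001, 0.002, -1.0]]
contact_force: [-0.1, -0.6, -0.8]
finger_gap: 0.0762
clock: 7.3
eef_pos: [0.4479, -0.1268, 0.0986]
tcp_rot: [[-0.027, 1.0, 0.0], [1.0, 0.027, -0.0], [-0.0, 0.0, -1.0]]
contact_force: [-0.4, -1.1, 0.1]
finger_gap: 0.076
```

```bash

python3 -m inch '[[-0.6,-0.025,-0.045,-0.3,0],[-0.6,0,0,-0.35,0],[-0.6,0,0,-0.25,0],[-0.6,0,0,-0.15,0],[-0.6,0,0,-0.1,0]]'
python3 -m inch '[[-0.6,0,0,0,0],[1,0,0,0,0],[1,0,0,0,0],[1,0,0,0,0],[1,0,0,0,0]]' 
python3 - <<'E'
from h import *
u,v=proj("side",np.array([.446,-.13,.03])).astype(int);b=snapshot("side")[v-50:v+40,u-60:u+60]
u,v=proj("side",np.array([.623,.005,.03])).astype(int);a=snapshot("side")[v-50:v+40,u-60:u+60]
cv2.imwrite("pics/g2.png",cv2.resize(np.hstack([a,b]),None,fx=3,fy=3,interpolation=cv2.INTER_CUBIC)[:,:,::-1])
E
```

```text
clock: 7.8
eef_pos: [0.4453, -0.1305, 0.0056]
tcp_rot: [[-0.027, 1.0, -0.001], [1.0, 0.027, 0.0], [0.001, -0.001, -1.0]]
contact_force: [-0.0, -0.5, 0.3]
finger_gap: 0.0759
clock: 8.3
eef_pos: [0.4454, -0.1309, 0.0071]
tcp_rot: [[-0.026, 1.0, 0.001], [1.0, 0.026, -0.0], [-0.0, 0.001, -1.0]]
contact_force: [-3.4, -0.5, 1.3]
finger_gap: 0.0491
```

View pics/g2.png

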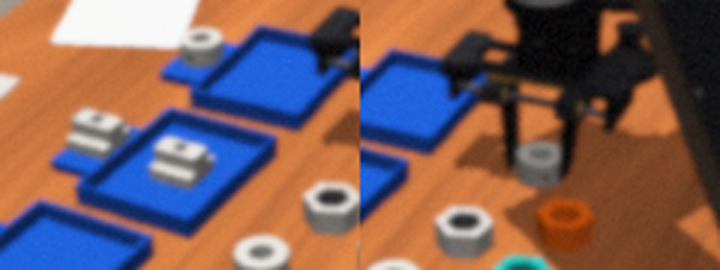

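The T-nut sits flat in the middle tray and collar_1 is between the fingers. Carrying it to the collar tray, -y half.

```bash

python3 -m inch '[[1,0,0,0.2,0],[1,0,0,0.4,0],[1,0,0,0.4,0],[1,0.3,-0.18,0,0],[1,0.3,-0.18,0,0]]'
python3 -m inch '[[1,0.3,-0.18,0,0],[1,0.3,-0.18,0,0],[1,0.3,-0.18,0,0],[1,0.3,-0.18,0,0],[1,0.3,-0.18,0,0]]' >/dev/null
python3 -m inch '[[1,0.08,0,0,0],[1,0,0,0,0],[1,0,0,0,0],[1,0,0,0,0],[1,0,0,0,0]]'
```

```text
clock: 8.9
eef_pos: [0.494, -0.1599, 0.0879]
tcp_rot: [[-0.027, 1.0, 0.002], [1.0, 0.027, -0.001], [-0.001, 0.002, -1.0]]
contact_force: [2.0, 0.8, -4.4]
finger_gap: 0.0463
clock: 9.9
eef_pos: [0.6191, -0.2313, 0.0869]
tcp_rot: [[-0.027, 1.0, -0.0], [1.0, 0.027, 0.0], [0.0, -0.0, -1.0]]
contact_force: [-0.2, -0.1, -3.1]
finger_gap: 0.0462
```

Gap is 46.2 mm on a 48 mm collar, so I'll check the grip before lowering.

```bash
python3 - <<'E'
from h import *
u,v=proj("side",np.array([.62,-.23,.09])).astype(int);b=snapshot("side")[v-40:v+50,u-60:u+60]
u,v=proj("top",np.array([.62,-.23,.09])).astype(int);a=snapshot("top")[v-50:v+40,u-60:u+60]
cv2.imwrite("pics/g3.png",cv2.resize(np.hstack([a,b]),None,fx=3,fy=3,interpolation=cv2.INTER_CUBIC)[:,:,::-1])
E
```

```text
(no output)
```

View pics/g3.png

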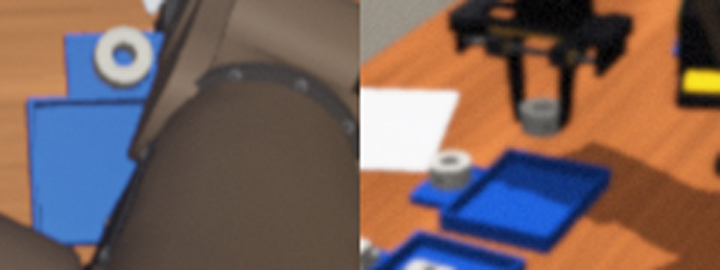

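It hangs level between the fingers. Lowering slowly while watching the force.

```bash

python3 -m inch '[[1,0,0,-0.25,0],[1,0,0,-0.25,0],[1,0,0,-0.2,0],[1,0,0,-0.1,0],[1,0,0,-0.05,0]]'
python3 -m inch '[[1,0,0,-0.05,0],[1,0,0,0,0],[1,0,0,0,0],[1,0,0,0,0],[1,0,0,0,0]]'
```

```text
clock: 10.5
eef_pos: [0.6194, -0.2316, 0.018]
tcp_rot: [[-0.026, 1.0, -0.001], [1.0, 0.026, 0.0], [0.0, -0.001, -1.0]]
contact_force: [-0.6, -0.1, -2.2]
finger_gap: 0.0461
clock: 11.0
eef_pos: [0.6198, -0.2317, 0.0151]
tcp_rot: [[-0.026, 1.0, 0.001], [1.0, 0.026, -0.0], [-0.0, 0.001, -1.0]]
contact_force: [0.0, -0.9, -3.4]
finger_gap: 0.0465
```

```bash

python3 -m inch '[[1,0,0,-0.02,0],[1,0,0,-0.02,0],[1,0,0,0,0],[1,0,0,0,0],[1,0,0,0,0]]'
python3 -m inch '[[1,0,0,-0.01,0],[1,0,0,-0.01,0],[1,0,0,0,0],[1,0,0,0,0],[1,0,0,0,0]]'
```

```text
clock: 11.5
eef_pos: [0.6196, -0.2316, 0.0115]
tcp_rot: [[-0.026, 1.0, 0.0], [1.0, 0.026, -0.0], [-0.0, 0.0, -1.0]]
contact_force: [-0.8, -0.1, -2.2]
finger_gap: 0.0465
clock: 12.0
eef_pos: [0.6197, -0.2317, 0.0111]
tcp_rot: [[-0.027, 1.0, 0.001], [1.0, 0.027, -0.0], [-0.0, 0.001, -1.0]]
contact_force: [-3.8, 2.1, 8.4]
finger_gap: 0.0468
```

Floor contact at TCP z 0.0111, same as predicted. Releasing, then moving on to collar_2.

```bash

python3 -m inch '[[-0.35,0,0,0,0],[-0.35,0,0,0,0],[-0.35,0,0,0,0],[-0.35,0,0,0.2,0],[-0.35,0,0,0.4,0]]'
python3 -m inch '[[-0.35,0,0,0.5,0],[-0.6,-0.17,0.42,0,0],[-0.6,-0.17,0.42,0,0],[-0.6,-0.17,0.42,0,0],[-0.6,-0.17,0.42,0,0]]' >/dev/null
python3 -m inch '[[-0.6,-0.17,0.42,0,0],[-0.6,-0.17,0.42,0,0],[-0.6,-0.17,0.42,0,0],[-0.6,-0.17,0.42,0,0],[-0.6,-0.17,0.42,0,0]]' >/dev/null
python3 -m inch '[[-0.6,-0.17,0.42,0,0],[-0.6,0,0.1,0,0],[-0.6,0,0,0,0],[-0.6,0,0,0,0],[-0.6,0,0,0,0]]'
python3 - <<'E'
from h import *
a=snapshot("top")[85:265,190:440];u,v=proj("side",np.array([.55,0,.03])).astype(int);b=snapshot("side")[v-90:v+90,u-125:u+125]
cv2.imwrite("pics/g4.png",cv2.resize(np.vstack([a,b]),None,fx=1.66,fy=1.66,interpolation=cv2.INTER_CUBIC)[:,:,::-1])
E
```

```text
clock: 12.5
eef_pos: [0.6187, -0.2312, 0.0571]
tcp_rot: [[-0.026, 1.0, -0.003], [1.0, 0.026, 0.002], [0.002, -0.003, -1.0]]
contact_force: [-0.3, -0.1, 0.4]
finger_gap: 0.0643
clock: 14.0
eef_pos: [0.4841, 0.1114, 0.098]
tcp_rot: [[-0.025, 1.0, 0.0], [1.0, 0.025, -0.0], [-0.0, 0.0, -1.0]]
contact_force: [0.4, -0.4, -0.1]
finger_gap: 0.0759
```

View pics/g4.png

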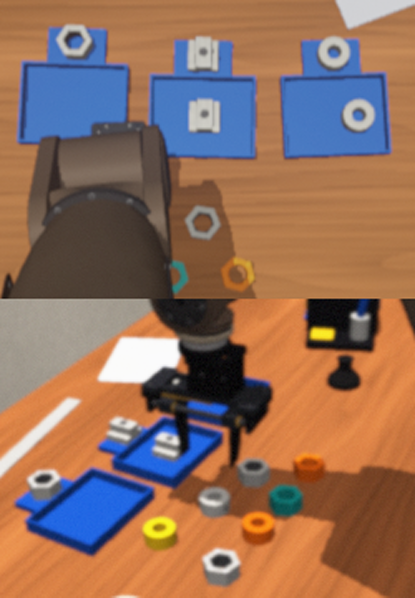

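The T-nut and collar_1 are both flat in the right trays; collar_1 is at crop px (358,115). The gripper is above collar_2, so I'll descend and grip.

```bash

python3 -c "
from h import *
print(ray('top',358/1.66+190,115/1.66+85,.03), ray('top',204/1.66+190,115/1.66+85,.03))"
python3 -m inch '[[-0.6,-0.025,0,-0.3,0],[-0.6,0,0,-0.35,0],[-0.6,0,0,-0.25,0],[-0.6,0,0,-0.15,0],[-0.6,0,0,-0.09,0]]'
python3 -m inch '[[-0.6,0,0,0,0],[1,0,0,0,0],[1,0,0,0,0],[1,0,0,0,0],[1,0,0,0,0]]' 
python3 -m inch '[[1,0,0,0.2,0],[1,0,0,0.4,0],[1,0,0,0.4,0],[1,0,0,0,0],[1,0,0,0,0]]'
```

```text
[ 0.61896783 -0.22958628  0.03      ] [0.62289279 0.00365664 0.03      ]
clock: 14.6
eef_pos: [0.4816, 0.1119, 0.0058]
tcp_rot: [[-0.026, 1.0, -0.001], [1.0, 0.026, -0.0], [-0.0, -0.001, -1.0]]
contact_force: [0.0, -0.8, -0.6]
finger_gap: 0.0758
clock: 15.1
eef_pos: [0.4817, 0.1124, 0.0071]
tcp_rot: [[-0.026, 1.0, 0.001], [1.0, 0.026, 0.0], [0.0, 0.001, -1.0]]
contact_force: [-3.1, 0.0, 1.9]
finger_gap: 0.0496
clock: 15.6
eef_pos: [0.4816, 0.1124, 0.0869]
tcp_rot: [[-0.026, 1.0, 0.001], [1.0, 0.026, 0.0], [0.0, 0.001, -1.0]]
contact_force: [0.2, -0.5, -2.5]
finger_gap: 0.0466
```

```bash

python3 -m inch '[[1,0.17,-0.34,0,0],[1,0.17,-0.34,0,0],[1,0.17,-0.34,0,0],[1,0.17,-0.34,0,0],[1,0.17,-0.34,0,0]]' >/dev/null
python3 -m inch '[[1,0.17,-0.34,0,0],[1,0.17,-0.34,0,0],[1,0.17,-0.34,0,0],[1,0.17,-0.34,0,0],[1,0.17,-0.34,0,0]]' >/dev/null
python3 -m inch '[[1,0.03,0,0,0],[1,0,0,-0.1,0],[1,0,0,-0.2,0],[1,0,0,-0.2,0],[1,0,0,-0.2,0]]'
python3 -m inch '[[1,0,0,-0.12,0],[1,0,0,-0.04,0],[1,0,0,0,0],[1,0,0,0,0],[1,0,0,0,0]]'
```

```text
clock: 17.1
eef_pos: [0.619, -0.1583, 0.0287]
tcp_rot: [[-0.027, 1.0, -0.002], [1.0, 0.027, 0.001], [0.001, -0.002, -1.0]]
contact_force: [-0.5, -0.3, -2.2]
finger_gap: 0.0462
clock: 17.6
eef_pos: [0.6203, -0.1597, 0.0185]
tcp_rot: [[-0.026, 1.0, 0.001], [1.0, 0.026, -0.0], [-0.0, 0.001, -1.0]]
contact_force: [-0.4, 0.7, -2.2]
finger_gap: 0.0468
```

```bash

python3 -m inch '[[1,0,0,-0.05,0],[1,0,0,-0.03,0],[1,0,0,-0.015,0],[1,0,0,0,0],[1,0,0,0,0]]'
python3 -m inch '[[-0.35,0,0,0,0],[-0.35,0,0,0,0],[-0.35,0,0,0,0],[-0.35,0,0,0.2,0],[-0.35,0,0,0.4,0]]'
python3 -m inch '[[-0.35,0,0,0.5,0],[-0.6,-0.28,0.3,0,-0.009],[-0.6,-0.28,0.3,0,-0.009],[-0.6,-0.28,0.3,0,-0.009],[-0.6,-0.28,0.3,0,-0.009]]' >/dev/null
python3 -m inch '[[-0.6,-0.28,0.3,0,-0.009],[-0.6,-0.28,0.3,0,-0.009],[-0.6,-0.28,0.3,0,-0.009],[-0.6,0,0,0,0],[-0.6,0,0,0,0]]'
python3 -m inch '[[-0.6,0,0,0,0],[-0.6,0,0,0,0],[-0.6,0,0,0,0],[-0.6,0,0,0,0],[-0.6,0,0,0,0]]'
```

```text
clock: 18.1
eef_pos: [0.6204, -0.1599, 0.0132]
tcp_rot: [[-0.027, 1.0, 0.002], [1.0, 0.027, -0.001], [-0.001, 0.002, -1.0]]
contact_force: [-8.8, 3.0, 27.5]
finger_gap: 0.0461
clock: 18.6
eef_pos: [0.619, -0.1593, 0.0574]
tcp_rot: [[-0.026, 1.0, -0.004], [1.0, 0.026, 0.001], [0.002, -0.004, -1.0]]
contact_force: [0.6, -0.6, 0.5]
finger_gap: 0.0638
clock: 19.6
eef_pos: [0.4639, 0.0085, 0.0991]
tcp_rot: [[0.169, 0.986, 0.002], [0.986, -0.169, -0.0], [0.0, 0.002, -1.0]]
contact_force: [0.7, -0.1, 0.0]
finger_gap: 0.0759
clock: 20.1
eef_pos: [0.4633, 0.0082, 0.0982]
tcp_rot: [[0.171, 0.985, -0.0], [0.985, -0.171, -0.0], [-0.0, -0.0, -1.0]]
contact_force: [0.5, 0.4, 0.2]
finger_gap: 0.076
```

```bash

python3 -m inch '[[-0.6,-0.01,0.02,-0.3,0],[-0.6,0,0,-0.35,0],[-0.6,0,0,-0.25,0],[-0.6,0,0,-0.15,0],[-0.6,0,0,-0.1,0]]'
python3 -m inch '[[-0.6,0,0,0,0],[1,0,0,0,0],[1,0,0,0,0],[1,0,0,0,0],[1,0,0,0,0]]' 
python3 -m inch '[[1,0,0,0.2,0],[1,0,0,0.4,0],[1,0,0,0.4,0],[1,0,0,0,0],[1,0,0,0,0]]'
python3 - <<'E'
from h import *
u,v=proj("side",np.array([.463,.01,.09])).astype(int);b=snapshot("side")[v-40:v+50,u-60:u+60]
u,v=proj("top",np.array([.62,-.2,.03])).astype(int);a=snapshot("top")[v-50:v+40,u-60:u+60]
cv2.imwrite("pics/g5.png",cv2.resize(np.hstack([a,b]),None,fx=3,fy=3,interpolation=cv2.INTER_CUBIC)[:,:,::-1])
E
```

```text
clock: 20.6
eef_pos: [0.4622, 0.01, 0.0053]
tcp_rot: [[0.171, 0.985, -0.001], [0.985, -0.171, 0.0], [-0.0, -0.001, -1.0]]
contact_force: [0.5, 0.5, -0.2]
finger_gap: 0.0761
clock: 21.1
eef_pos: [0.4626, 0.01, 0.0067]
tcp_rot: [[0.171, 0.985, 0.001], [0.985, -0.171, -0.0], [0.0, 0.001, -1.0]]
contact_force: [0.5, -0.1, 0.6]
finger_gap: 0.0495
clock: 21.6
eef_pos: [0.4625, 0.01, 0.0866]
tcp_rot: [[0.171, 0.985, 0.002], [0.985, -0.171, -0.0], [0.0, 0.002, -1.0]]
contact_force: [-0.3, 0.6, -1.4]
finger_gap: 0.0454
```

View pics/g5.png

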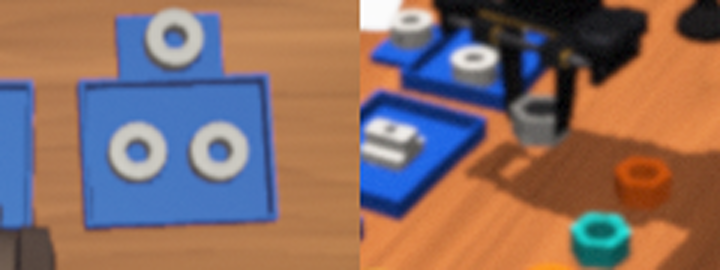

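Both collars lie side by side in their tray, and nut_2 is held level. Carrying it to the nut tray, -y half.

```bash

python3 -m inch '[[1,0.28,0.24,0,0.008],[1,0.28,0.24,0,0.008],[1,0.28,0.24,0,0.008],[1,0.28,0.24,0,0.008],[1,0.28,0.24,0,0.008]]' >/dev/null
python3 -m inch '[[1,0.28,0.24,0,0],[1,0.28,0.24,0,0],[1,0.3,0.24,0,0],[1,0,0,0,0],[1,0,0,-0.1,0]]' 
python3 -m inch '[[1,0,0,-0.2,0],[1,0,0,-0.2,0],[1,0,0,-0.2,0],[1,0,0,-0.12,0],[1,0,0,-0.04,0]]'
python3 -m inch '[[1,0,0,0,0],[1,0,0,0,0],[1,0,0,0,0],[1,0,0,0,0],[1,0,0,0,0]]'
```

```text
clock: 22.7
eef_pos: [0.6429, 0.1638, 0.0768]
tcp_rot: [[0.045, 0.999, -0.001], [0.999, -0.045, -0.0], [-0.0, -0.001, -1.0]]
contact_force: [-0.4, 0.7, -0.6]
finger_gap: 0.0457
clock: 23.2
eef_pos: [0.6425, 0.1633, 0.0157]
tcp_rot: [[0.046, 0.999, -0.002], [0.999, -0.046, -0.0], [-0.0, -0.002, -1.0]]
contact_force: [-1.7, -0.3, 9.0]
finger_gap: 0.0452
clock: 23.7
eef_pos: [0.6434, 0.1636, 0.0178]
tcp_rot: [[0.046, 0.999, 0.001], [0.999, -0.046, 0.0], [0.0, 0.001, -1.0]]
contact_force: [0.6, 0.5, -1.6]
finger_gap: 0.046
```

```bash

python3 -m inch '[[1,0,0,-0.03,0],[1,0,0,0,0],[1,0,0,0,0],[1,0,0,0,0],[1,0,0,0,0]]'
python3 -m inch '[[1,0,0,-0.02,0],[1,0,0,0,0],[1,0,0,0,0],[1,0,0,0,0],[1,0,0,0,0]]'
```

```text
clock: 24.2
eef_pos: [0.6435, 0.1637, 0.0157]
tcp_rot: [[0.046, 0.999, 0.001], [0.999, -0.046, 0.0], [0.0, 0.001, -1.0]]
contact_force: [-0.4, 0.5, 5.9]
finger_gap: 0.0457
clock: 24.7
eef_pos: [0.6435, 0.1637, 0.0157]
tcp_rot: [[0.046, 0.999, 0.001], [0.999, -0.046, 0.0], [0.0, 0.001, -1.0]]
contact_force: [-5.7, -1.2, 19.7]
finger_gap: 0.0453
```

The nut rests on the floor 4–5 mm lower in the grip, so it slid slightly. I'll release, go to nut_1 and look.

```bash

python3 -m inch '[[-0.35,0,0,0,0],[-0.35,0,0,0,0],[-0.35,0,0,0,0],[-0.35,0,0,0.2,0],[-0.35,0,0,0.4,0]]' >/dev/null
python3 -m inch '[[-0.35,0,0,0.5,0],[-0.6,-0.33,0.11,0,-0.009],[-0.6,-0.33,0.11,0,-0.009],[-0.6,-0.33,0.11,0,-0.009],[-0.6,-0.33,0.11,0,-0.009]]' >/dev/null
python3 -m inch '[[-0.6,-0.33,0.11,0,-0.009],[-0.6,-0.33,0.11,0,-0.009],[-0.6,-0.33,0.11,0,-0.009],[-0.6,-0.33,0.11,0,-0.009],[-0.6,-0.35,0.1,0,-0.009]]' >/dev/null
python3 -m inch '[[-0.6,0,0,0,0],[-0.6,0,0,0,0],[-0.6,0,0,0,0],[-0.6,0,0,0,0],[-0.6,0,0,0,0]]'
python3 - <<'E'
from h import *
u,v=proj("side",np.array([.64,.17,.03])).astype(int);b=snapshot("side")[v-40:v+80,u-60:u+80]
u,v=proj("top",np.array([.62,.2,.03])).astype(int);a=snapshot("top")[v-50:v+70,u-70:u+70]
cv2.imwrite("pics/g6.png",cv2.resize(np.hstack([a,b]),None,fx=2.8,fy=2.8,interpolation=cv2.INTER_CUBIC)[:,:,::-1])
E
```

```text
clock: 26.7
eef_pos: [0.4046, 0.2418, 0.1014]
tcp_rot: [[0.296, 0.955, 0.0], [0.955, -0.296, -0.0], [-0.0, 0.0, -1.0]]
contact_force: [-1.0, 0.1, -0.3]
finger_gap: 0.076
```

View pics/g6.png

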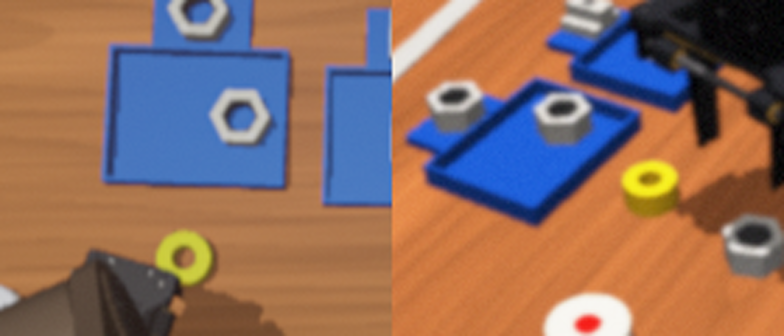

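nut_2 lies flat on the tray floor. Picking nut_1.

```bash

python3 -m inch '[[-0.6,-0.03,0,-0.3,0],[-0.6,0,0,-0.35,0],[-0.6,0,0,-0.3,0],[-0.6,0,0,-0.15,0],[-0.6,0,0,-0.1,0]]'
python3 -m inch '[[-0.6,0,0,0,0],[1,0,0,0,0],[1,0,0,0,0],[1,0,0,0,0],[1,0,0,0,0]]' 60
python3 -m inch '[[1,0,0,0,0],[1,0,0,0.2,0],[1,0,0,0.4,0],[1,0,0,0.4,0],[1,0,0,0,0]]'
```

```text
clock: 27.3
eef_pos: [0.4014, 0.2418, 0.0044]
tcp_rot: [[0.296, 0.955, -0.001], [0.955, -0.296, -0.001], [-0.001, -0.001, -1.0]]
contact_force: [-0.2, 0.7, 0.5]
finger_gap: 0.0761
clock: 27.8
eef_pos: [0.4018, 0.2421, 0.0059]
tcp_rot: [[0.296, 0.955, 0.001], [0.955, -0.296, 0.0], [0.001, 0.001, -1.0]]
contact_force: [0.5, -0.3, -0.5]
finger_gap: 0.0492
clock: 28.3
eef_pos: [0.4028, 0.2426, 0.0884]
tcp_rot: [[0.296, 0.955, 0.005], [0.955, -0.296, 0.002], [0.003, 0.004, -1.0]]
contact_force: [-0.3, -0.6, -2.8]
finger_gap: 0.0457
```

```bash

python3 -m inch '[[1,0.34,-0.006,0,0.009],[1,0.34,-0.006,0,0.009],[1,0.34,-0.006,0,0.009],[1,0.34,-0.006,0,0.009],[1,0.34,-0.006,0,0.009]]' >/dev/null
python3 -m inch '[[1,0.34,-0.006,0,0.009],[1,0.34,-0.006,0,0.009],[1,0.34,-0.006,0,0.009],[1,0.34,-0.006,0,0.009],[1,0,0,0,0]]'
python3 -m inch '[[1,0,0,0,0],[1,0,0,-0.2,0],[1,0,0,-0.2,0],[1,0,0,-0.2,0],[1,0,0,-0.15,0]]'
python3 -m inch '[[1,0,0,-0.08,0],[1,0,0,-0.04,0],[1,0,0,0,0],[1,0,0,0,0],[1,0,0,0,0]]'
```

```text
clock: 29.3
eef_pos: [0.6486, 0.2371, 0.0837]
tcp_rot: [[0.046, 0.999, 0.0], [0.999, -0.046, -0.0], [-0.0, 0.0, -1.0]]
contact_force: [-1.2, -0.4, -1.7]
finger_gap: 0.0457
clock: 29.8
eef_pos: [0.6454, 0.2376, 0.0231]
tcp_rot: [[0.046, 0.999, -0.002], [0.999, -0.046, -0.001], [-0.001, -0.002, -1.0]]
contact_force: [0.7, -0.4, -2.0]
finger_gap: 0.0453
clock: 30.3
eef_pos: [0.6467, 0.2378, 0.0166]
tcp_rot: [[0.046, 0.999, 0.001], [0.999, -0.046, 0.0], [0.0, 0.001, -1.0]]
contact_force: [0.6, -1.0, -2.0]
finger_gap: 0.0457
```

```bash

python3 -m inch '[[1,0,0,-0.03,0],[1,0,0,0,0],[1,0,0,0,0],[1,0,0,0,0],[1,0,0,0,0]]'
python3 -m inch '[[1,0,0,-0.02,0],[1,0,0,-0.01,0],[1,0,0,0,0],[1,0,0,0,0],[1,0,0,0,0]]'
```

```text
clock: 30.8
eef_pos: [0.6465, 0.2377, 0.0135]
tcp_rot: [[0.046, 0.999, 0.0], [0.999, -0.046, 0.0], [0.0, 0.0, -1.0]]
contact_force: [0.9, -0.0, -1.9]
finger_gap: 0.0454
clock: 31.3
eef_pos: [0.6464, 0.2377, 0.0111]
tcp_rot: [[0.046, 0.999, 0.0], [0.999, -0.046, -0.0], [-0.0, 0.0, -1.0]]
contact_force: [-1.1, -0.4, -1.7]
finger_gap: 0.0454
```

```bash

python3 -m inch '[[1,0,0,-0.015,0],[1,0,0,0,0],[1,0,0,0,0],[1,0,0,0,0],[1,0,0,0,0]]'
python3 -m inch '[[-0.35,0,0,0,0],[-0.35,0,0,0,0],[-0.35,0,0,0,0],[-0.35,0,0,0.2,0],[-0.35,0,0,0.4,0]]'
python3 -m inch '[[-0.35,0,0,0.6,0],[-0.35,0,0,0.6,0],[-0.35,-0.4,0.3,0.3,0],[-0.35,-0.4,0.4,0,0],[-0.35,-0.4,0.4,0,0]]' >/dev/null
python3 -m inch '[[-0.35,-0.4,0.4,0,0],[-0.35,-0.4,0.4,0,0],[-0.35,-0.2,0.4,0,0],[-0.35,0,0,0,0],[-0.35,0,0,0,0]]'
python3 - <<'E'
from h import *
for n in("top","side"):
    im=snapshot(n); cv2.imwrite(f"pics/end_{n}.png",im[:,:,::-1])
    if n=="top":
        c=im[80:270,130:490];
    else: d=im[100:350,130:490]
cv2.imwrite("pics/end.png",cv2.resize(np.vstack([c,d]),None,fx=1.35,fy=1.35,interpolation=cv2.INTER_CUBIC)[:,:,::-1])
E
```

```text
clock: 31.8
eef_pos: [0.6465, 0.2377, 0.0099]
tcp_rot: [[0.046, 0.999, 0.0], [0.999, -0.046, 0.0], [0.0, 0.0, -1.0]]
contact_force: [0.8, 0.4, -1.3]
finger_gap: 0.0458
clock: 32.3
eef_pos: [0.6454, 0.2374, 0.0572]
tcp_rot: [[0.046, 0.999, -0.004], [0.999, -0.046, -0.001], [-0.001, -0.004, -1.0]]
contact_force: [-0.7, -0.4, 0.3]
finger_gap: 0.0641
clock: 33.3
eef_pos: [0.4701, 0.4221, 0.1789]
tcp_rot: [[0.044, 0.999, 0.001], [0.999, -0.044, 0.0], [0.0, 0.001, -1.0]]
contact_force: [0.3, -0.5, -0.0]
finger_gap: 0.0643
```

View pics/end.png

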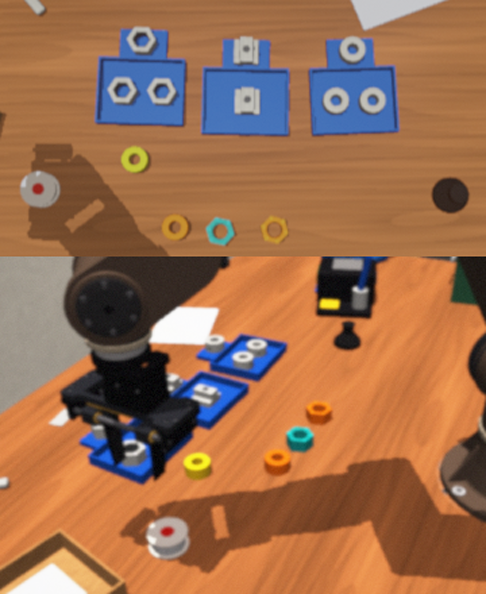

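All five parts lie flat in the right trays, with the reel and stand in place and the arm clear. Handing in.

```bash
python3 - <<'E'
from h import *
for n,u,v in(("nut",122,90),("nut",161,90),("tnut",247,99),("col",336,100),("col",372,100)): print(n,np.round(ray("top",u/1.35+130,v/1.35+80,.03)[:2],3))
for n,u,v,z in(("reel",39,188,.028),("stand",450,194,.0)): print(n,np.round(ray("top",u/1.35+130,v/1.35+80,z)[:2],3))
print(r.sign_off())
E
```

```text
nut [0.646 0.235]
nut [0.645 0.163]
tnut [0.625 0.003]
col [ 0.621 -0.162]
col [ 0.619 -0.229]
reel [0.467 0.385]
stand [ 0.443 -0.375]
the job is handed in; nothing more can be done
None
```

All five parts are in their matching trays: two hexagon nuts, two collars and the T-slot nut. I handed the job in at about 33 s of the 109 s allowed; the hand-in reports no verdict.

- **Placement:** in the last pictures every part looks flat. Measured centres are within about 4 mm of the tray centre in x and 38 mm in y, against limits of 50 and 68 mm. The pairs lie side by side, 67 to 72 mm apart.
- **Bystanders:** the reel and the rubber holder measured within about 2 mm of where they started. The orange, yellow and turquoise look-alikes were not touched.
- **At hand-in:** the gripper was well clear of everything.
- **Small deviations:**
  - nut_2 touched the tray floor about 4 to 5 mm earlier than predicted, and collar_2 about 2 mm earlier. Both probably slid slightly in the grip.
  - They were pressed down with up to about 20 N and 28 N. Both looked flat afterwards.
  - nut_1 was let go before any clear floor contact showed on the force reading, at the predicted height, so any fall was 1 mm or so.
  - The collars read 46.2 mm in the grip instead of 48. I checked a picture of the first one and it was held level.

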